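# Take the dial padlock off the colourant chest

## Task

Get the grey colourant chest ready to open. First carry the wooden caddy from its lid to the middle of the round board, keeping it level so that the trial pieces stay in, and let it go there; then turn the padlock's dial until its pointer clicks into the notch at the raised mark beside the shackle, let go of the dial, and swing the shackle wide open by its thumb stud until it is clear of the staple. Finally lift the open lock off the chest and finish holding it up in the gripper, level and at rest, with its underside at least 100 mm above the lid; leave the bowl, jar and cup alone.

Things in the scene. Friction and masses are not known exactly. Their poses are not given: they have to be found in the camera images.
- chest: Fixed grey steel chest, 240 (x) x 340 (y) x 110 mm high, origin under its centre; the flat lid top is 110 mm above the work surface. The chest is at one side and the round board at the other, either way round. The caddy stands on the lid's -y half, the padlock lies in a seat on its +y half.
- lock_seat (a point): Centre of the lock's seat on the lid, at (-40, 80, 110) mm in the chest frame: six steel stops, 7 mm high, round the lock. The lock's axes are parallel to the chest's.
- staple (a point): Top of the staple's bridge, 27.5 mm above the lid. The staple is a fixed arch of 7 mm round bar in the chest's x-z plane, over the shackle; its two legs stand 44 and 90 mm in +x and 2 mm in -y from the seat's centre.
- lock: Loose padlock, about 0.5 kg, face up in the seat with 1.5 mm play. Brass body 60 (x) x 56 (y) x 26 mm high, origin at the centre of its underside, z up, +x to the shackle. Its +y and -y sides are free of stops over the middle 34 mm: grip it there across y, fingertips down to 5 mm above the lid. A dark raised mark is on the face's +x edge. With the shackle wide open it lifts straight up.
- lock_dial (a joint): Dial angle (rad) about the vertical, positive counter-clockwise from above, range -0.22 to 1.70, starts at 0.5 to 1.6. 0: pointer at the raised mark (lock's +x), shackle released (within 0.1 rad of 0, else blocked). Clicks into notches at 0, 0.524, 1.047, 1.571 rad (every 30 degrees) with up to 0.1 N m; let go within 0.15 rad of 0 it snaps to 0.
- dial_grip (a point): Mid-height of the dial's black grip bar, on the dial's axis, 42.5 mm above the lock's underside. Bar 10 mm wide, 37 mm long (20 mm behind the axis to 17 mm ahead), 17 mm high (34 to 51 mm above the underside), on a 46 mm steel disc; its pointed end is the pointer. The point's x axis is the pointer's direction.
- lock_shackle (a joint): Angle (rad) of the shackle about its vertical pivot, 0 closed to 1.75 wide open, counter-clockwise from above. Pivot at (30, 20) mm in the lock frame. Light friction (under 0.1 N m); it stays where it is left; blocked after 0.1 rad of play unless the dial is at 0. Clear of the staple beyond 1.3 rad.
- stud (a point): Point 40 mm above the lock's underside on the shackle's upright thumb stud, a steel pin 10 mm across, top at 48 mm, standing 45 mm from the pivot: at (75, 20) mm in the lock frame when closed. Above the staple's top it can be pinched from any direction and led round the pivot. The shackle is a U of 8 mm bar, 40 mm between its legs, 13 mm above the lid.
- caddy: Loose open wooden caddy, 110 (x) x 100 (y) x 36 mm with 6 mm walls, about 0.26 kg, origin at the centre of its underside. A handle bar runs over its middle along its x axis.
- caddy_handle (a point): Middle of the caddy's handle bar, 80 mm above the caddy's underside: 110 mm long along x, 14 mm wide (y), 12 mm high, free below for 38 mm down to the walls' top, between posts at both ends.
- board: Fixed round wooden board, 220 mm in diameter and 18 mm thick, origin under its centre on the work surface.
- trial_a: Loose ceramic trial piece, a small cone stump 24 mm across and 26 mm high, standing in the caddy; origin under its centre.
- trial_b: The other trial piece, the same, at the other side of the caddy's handle.
- bowl: Bystander: ceramic bowl, 90 mm across, 45 mm high, origin under its centre.
- glaze_jar: Bystander: closed glaze jar, 60 mm across, 85 mm high, origin under its centre.
- bisque_cup: Bystander: terracotta cup, 72 mm across, 75 mm high, origin under its centre.
There are look-alikes about, which are no part of the job. Leave any purple look-alike of the lock alone.

How it is judged:
By the outcome, as a careful person would: the job done as asked, in the order asked, and still so for the second after the job is handed in, while the arm keeps its last pose, push and grip.
It also fails if it takes over 72 s, if anything falls off the work surface, if the arm or the gripper's body presses on something with over 40 N, if the wrist force passes 120 N, or if a joint passes its speed limit or range.

## Robot

A 7-joint arm with a two-finger parallel gripper is mounted at the origin on the work surface. World frame = base frame: x ahead of the robot, y to its left, z up, the work surface at z = 0. Lengths are in m, angles in rad, forces in N, time in s.
With the tool pointing down it reaches from about 0.425 to 1.025 m from the base axis. Payload 9.4 kg.
Tool frame: the origin (TCP) lies where the fingers leave the gripper's body, on its centre line; the fingertips stand 84 mm ahead of it and the grasp point (between the pads) lies 65 mm ahead of it (arm.tips_ahead is the distance from the TCP to the fingertips, in m); z points along the fingers, y is the line along which they close (so a half turn about z gives the same grasp; the last joint's range is limited). The gripper opens to 93 mm and grips with 3 to 60 N. Pads are 15 mm wide; open, the fingers measure 128 mm over their backs; the gripper's body (75 mm by 188 mm) begins 65 mm behind the grasp point.
Start: joints at [1.063, 0.599, -0.003, 1.599, 0.002, 0.943, -0.08], TCP at [0.303, -0.659, 0.303] pointing down, gripper open.
Joint ranges: [-2.57, 2.57], [-0.35, 1.97], [-1.29, 1.29], [0.11, 2.56], [-1.05, 4.19], [0.11, 1.86], [-2.63, 2.63]. Speed limits (rad/s): [2.22, 2.22, 3.01, 3.01, 3.14, 3.14, 3.14].

## Interface

Orientations are given as a unit quaternion [w, x, y, z].
In Python, from bench import arm, viewer, order gives the robot as it stands. The module is installed in compiled form; this text tells all that it offers.
- The arm moves only by the tool move_arm, never from a script. Its argument "increments" is one flat list of numbers, 5 for each row, row after row: the opening, from 0 (shut) to 1 (fully open), then the shift along the tool's x, y, z each as a share of 250 mm, from -1 to 1, then the turn about the tool's z as a share of 2 rad, from -1 to 1. A call has 1 to 12 rows; each row is the pose to reach, as a shift and turn from the pose commanded when the call began, along the tool's axes at that moment; what a row does not reach only later rows make up. A row lasts 1/10 s, in which the tool goes at most 50 mm and 8.59 degrees, less where a joint would pass 70% of its speed; a pose out of reach is approached as far as the arm can. A call with a number of a shift or a turn outside -1 to 1 is refused whole. A call with a gripper value outside its range is refused whole. The fingers move at their own pace and stop on an object; the grip force is fixed at half the most. Time passes only in rows, so rows that repeat a pose let the fingers close. It gives the time, the measured TCP pose, the force, the opening and the grip force at its end, in the units of the state.
- arm.get_state(): the state, without advancing time (a new reading comes with each control period).
- viewer.get_image(name): name is "scene" or "top" or "wrist"; returns (picture, depth): 384x512x3 uint8, red, green, blue; 384x512 float32, m along the optical axis (not along the pixel's ray), 0 where there is no reading.
- viewer.camera_model(name): a dict with "fx", "fy", "cx", "cy" (pixels), "extrinsics" (4x4, takes a point from world to camera coordinates). Camera axes: x right, y up, looking along -z (the intrinsics and any distortion apply to the point x, -y, -z); pixel columns grow to the right and rows downward; lengths in m; the calibration is good to about 2 mm. A picture is of the moment at which its call begins: read the wrist's pose just before it. camera_model takes no time and is no camera call; for the wrist camera it gives the pose at the moment of the call.
- order.job_done(): hands the job in; it is judged then, once.
The state is a dict: "time": time; "joints": joint angles; "qd": joint speeds; "joint_torque": joint torques, N m; "tcp_pos": TCP position; "ee_rot": TCP orientation; "force": force on the tool from outside, world axes, zero at the start; "ft_torque": the same for the moment, N m; "gripper_width": finger opening in m; "grip_force": force on a finger pad.
Only numpy, scipy, OpenCV 4.12 (cv2) and the standard library are available. Lean on these libraries where they do the work, as an engineer would, in place of code of your own. Each camera call takes 0.05 s, during which the arm holds its last target. There are 200 camera calls.

## Working session

There is one attempt and no reset: what is moved stays moved. The work goes in short steps, Python scripts to look and compute and a tool call to move; the robot and the scene stay as the last step left them, time stands still between calls to the robot, and variables do not carry over. Pictures are saved under pics/ and viewed, at most 10 in all, crops included, and the job is handed in when it is done.

Besides the shell and the picture viewer there is one more tool, called after "Emit:" by a JSON object that holds its "name" and its "arguments". move_arm: Moves the arm, as the interface text tells. Shift numbers are shares of 250 mm and turn numbers shares of 2 rad, none past 1 either way. Its arguments: {"type":"object","properties":{"increments":{"type":"array","items":{"type":"number"}}},"required":["increments"]}

```bash
mkdir -p pics; cat > h.py <<'E'
import numpy as np, cv2
from bench import arm, viewer, order
def grab(n,fn):
    m=viewer.camera_model(n); im,d=viewer.get_image(n)
    np.savez(fn,im=im,d=d,E=m["extrinsics"],k=[m["fx"],m["fy"],m["cx"],m["cy"]])
    return im,d,m
def world(fn,u,v,z=None):
    f=np.load(fn); fx,fy,cx,cy=f["k"]; E=f["E"]; R=E[:3,:3]; t=E[:3,3]
    r=np.array([(u-cx)/fx,-(v-cy)/fy,-1.0])
    if z is None: return R.T@(r*f["d"][int(round(v)),int(round(u))]-t)
    o=-R.T@t; w=R.T@r
    return o+w*(z-o[2])/w[2]
E
python3 - <<'E'
from h import *
for n in("scene","top"):
    im,d,m=grab(n,n+".npz"); print(m)
    cv2.imwrite(f"pics/{n}1.png",cv2.resize(im[:,:,::-1],(800,600),interpolation=cv2.INTER_CUBIC))
print(arm.get_state())
E
```

```text
{'fx': 379.03986132079183, 'fy': 379.03986132079183, 'cx': 259.5630685618984, 'cy': 194.43544235312598, 'extrinsics': array([[ 0.62213131,  0.78273947,  0.01647903, -0.31892879],
       [-0.65063552,  0.50519708,  0.56696501,  0.27176186],
       [ 0.43546074, -0.36344852,  0.82357702, -1.21028452],
       [ 0.        ,  0.        ,  0.        ,  1.        ]])}
{'fx': 351.0991593450351, 'fy': 351.0991593450351, 'cx': 253.78201346924126, 'cy': 193.75424568369505, 'extrinsics': array([[-0.02638786, -0.99927724,  0.02736181, -0.00303579],
       [ 0.99537909, -0.02373726,  0.09304301, -0.55149537],
       [-0.09232627,  0.02969058,  0.99528605, -1.03409566],
       [ 0.        ,  0.        ,  0.        ,  1.        ]])}
{'time': 0.1, 'joints': array([ 1.06331487,  0.60004188, -0.00250907,  1.60003556,  0.00183327,
        0.94289598, -0.07983241]), 'qd': array([ 2.15957137e-05, -2.25883210e-03,  1.17859699e-04, -3.26749185e-03,
       -1.49710542e-03,  1.91961554e-03,  4.26690742e-05]), 'joint_torque': array([ 5.49583492e-03, -7.66561103e+01,  1.50235489e+00, -2.52942860e+01,
       -5.22512337e-02,  1.36348087e-02,  9.54799384e-05]), 'tcp_pos': array([ 0.30258913, -0.65849286,  0.3019542 ]), 'ee_rot': array([-6.49966964e-04,  9.76890877e-01,  2.13737547e-01, -2.31792371e-04]), 'force': array([0.05794529, 0.56964566, 0.12442365]), 'ft_torque': array([-0.00737926, -0.04709054,  0.03456324]), 'grip_force': 0.0, 'gripper_width': 0.09288476702826287}
```

View pics/top1.png

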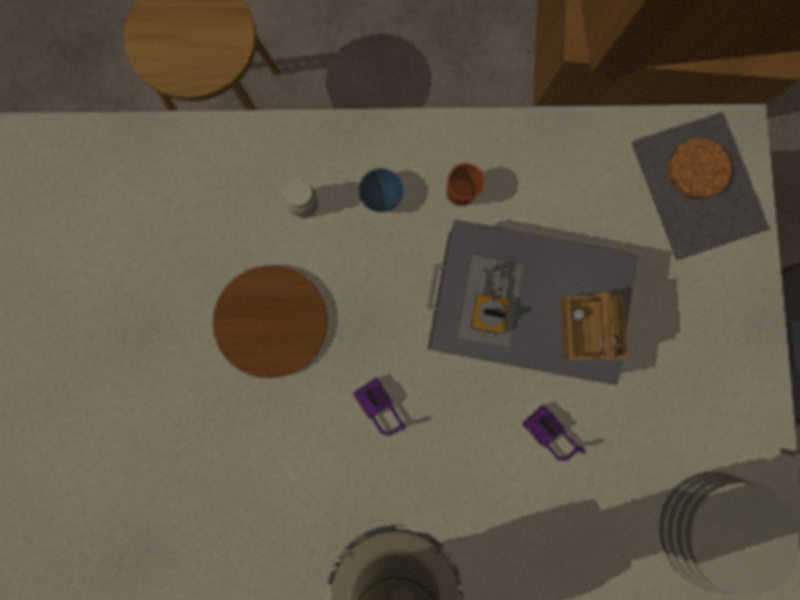

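View pics/scene1.png

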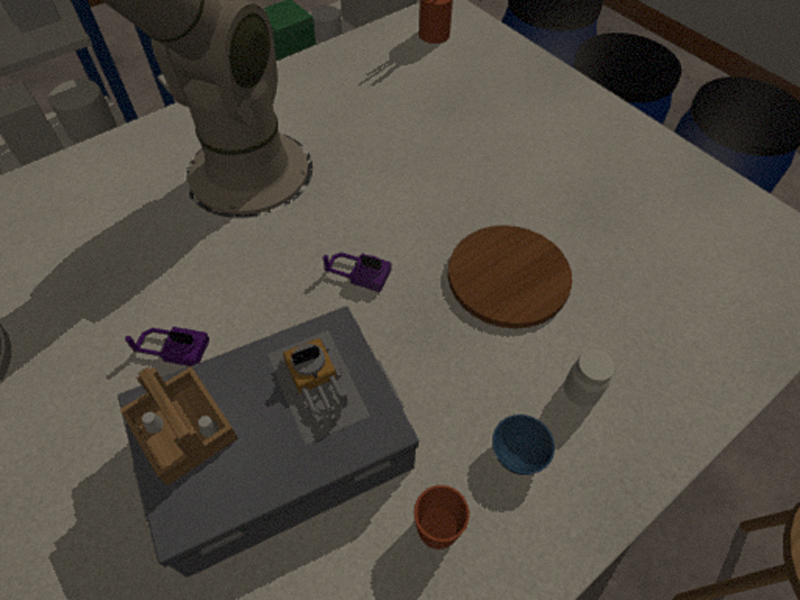

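The top view shows the board at (271,321), the chest with lid corners near (455,222), (637,253), (618,383) and (429,349), and the caddy handle from about (600,293) to (607,357). The lock is at (490,313). The bowl, jar and cup are along the top, and the two purple look-alikes are near the robot.

```bash
cat >> h.py <<'E'
def cloud(fn):
    f=np.load(fn); fx,fy,cx,cy=f["k"]; E=f["E"]; d=f["d"]
    v,u=np.indices(d.shape); p=np.stack([(u-cx)/fx*d,-(v-cy)/fy*d,-d],-1)
    P=(p-E[:3,3])@E[:3,:3]; P[d==0]=np.nan
    return P,f["im"]
E
python3 - <<'E'
from h import *
P,im=cloud("top.npz")
v,u=np.indices(P.shape[:2]); s=1.5625
def rect(m,name):
    X=P[m][:,:2].astype(np.float32); r=cv2.minAreaRect(X*1000); print(name,len(X),np.round(P[m].mean(0),4),np.round(r[0],1),np.round(r[1],1),round(r[2],2))
box=lambda a,b,c,d:(u*s>a)&(u*s<b)&(v*s>c)&(v*s<d)
z=P[...,2]
chest=box(415,650,210,395)
rect(chest&(abs(z-.11)<.012),"lid")
rect(chest&box(555,635,280,370)&(z>.175),"handle")
rect(chest&box(555,635,280,370)&(z>.135),"caddy")
rect(box(200,340,255,385)&(z>.010),"board")
for c in [(455,222),(637,253),(618,383),(429,349)]: print("corner",world("top.npz",c[0]/s,c[1]/s,.11))
for c in [(271,321)]: print("board",world("top.npz",c[0]/s,c[1]/s,.018))
for c in [(600,293),(607,357)]: print("handle",world("top.npz",c[0]/s,c[1]/s,.196))
rect(chest&box(468,512,290,336)&(z>.13),"lock")
rect(chest&box(475,512,300,330)&(z>.152),"bar")
S,_=cloud("scene.npz")
zs=S[...,2]
m=(zs>.175)&(zs<.21)&(S[...,0]>.3)&(S[...,0]<.8)&(S[...,1]<-.1)&(v*s>350)&(v*s<500)&(u*s<250)
X=S[m]; print("scene handle",len(X),X.mean(0),np.round(cv2.minAreaRect((X[:,:2]*1000).astype(np.float32)),2) if 0 else cv2.minAreaRect((X[:,:2]*1000).astype(np.float32)))
i=im[170:240,265:415][:,:,::-1]
cv2.imwrite("pics/crop1.png",cv2.resize(i,(800,373),interpolation=cv2.INTER_CUBIC))
E
```

```text
lid 8681 [ 0.5449 -0.2541  0.111 ] [ 542.2 -261.6] [339.9 240.5] 77.7
handle 316 [ 0.4915 -0.3525  0.1941] [ 491.4 -354.2] [ 25.3 108.5] 89.9
caddy 772 [ 0.4935 -0.3512  0.1652] [ 491.5 -354.9] [103.7 108.8] 88.74
board 4166 [0.5231 0.2303 0.0184] [524.8 230. ] [216.5 217.5] 89.29
corner [ 0.68746155 -0.12395244  0.11      ]
corner [ 0.62365987 -0.45323639  0.11      ]
corner [ 0.39118786 -0.40331941  0.11      ]
corner [ 0.46001316 -0.06956922  0.11      ]
board [0.5223921  0.22586974 0.018     ]
handle [ 0.54353195 -0.34586722  0.196     ]
handle [ 0.43893418 -0.35094083  0.196     ]
lock 450 [ 0.519  -0.1729  0.1421] [ 519.7 -174.7] [55.6 59.9] 78.66
bar 53 [ 0.5191 -0.1764  0.1606] [ 519.7 -175.9] [35.2  9.9] 73.8
scene handle 537 [ 0.49701939 -0.35645339  0.19372899] ((490.04156494140625, -356.5561828613281), (111.43859100341797, 23.879772186279297), 0.35185641050338745)
```

View pics/crop1.png

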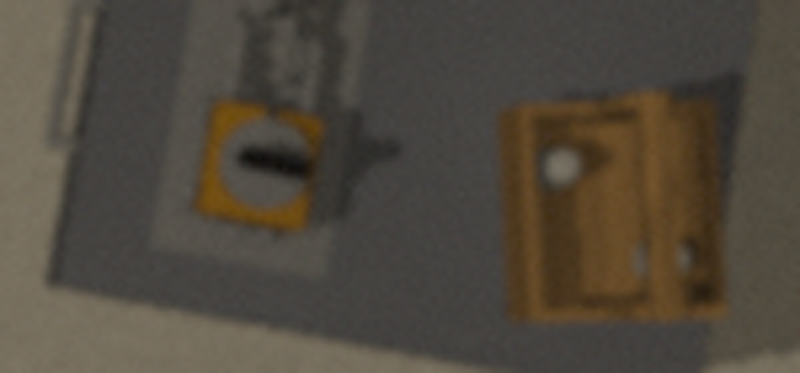

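The crop shows the bar's two ends at (240,157) and (305,168), so the pointer is near lock +y and the dial near 1.57. The caddy handle runs almost along world x.

```bash
cat >> h.py <<'E'
from scipy.spatial.transform import Rotation as Ro
def plan(p,yaw):
    s=arm.get_state(); w,x,y,z=s["ee_rot"]; R=Ro.from_quat([x,y,z,w]).as_matrix()
    cur=np.arctan2(R[1,0],R[0,0]); t=-(yaw-cur)
    d=R.T@(np.array(p)-s["tcp_pos"])
    print("t",round(s["time"],2),"pos",np.round(s["tcp_pos"],4),"yaw",round(cur,4),"w",round(s["gripper_width"],4),"gf",round(s["grip_force"],1),"F",np.round(s["force"],1),"J",np.round(s["joints"],2))
    print("shares",np.round(d/.25,4),"turn",round(t/2,4))
E
python3 -c "
from h import *
plan([.4912,-.355,.33],.01)"
```

```text
t 0.1 pos [ 0.3026 -0.6585  0.302 ] yaw 0.4308 w 0.0929 gf 0.0 F [0.1 0.6 0.1] J [ 1.06  0.6  -0.    1.6   0.    0.94 -0.08]
shares [ 1.1924 -0.7882 -0.1113] turn 0.2104
```

Emit:
{"name": "move_arm", "arguments": {"increments": [1,0.1,-0.07,-0.06,0.05,1,0.25,-0.17,-0.11,0.1,1,0.4,-0.27,-0.11,0.15,1,0.55,-0.37,-0.11,0.21,1,0.7,-0.47,-0.11,0.21,1,0.85,-0.57,-0.11,0.21,1,0.95,-0.64,-0.11,0.21,1,1,-0.68,-0.11,0.21,1,1,-0.68,-0.11,0.21]}}

```text
time: 1.0
tcp_pos: [0.46, -0.3981, 0.3301]
ee_rot: [-0.0, 1.0, 0.007, -0.0]
force: [-0.2, -0.3, -0.1]
gripper_width: 0.0931
grip_force: 0.0
```

```bash
python3 -c "
from h import *
plan([.4912,-.355,.33],.01)"
```

```text
t 1.0 pos [ 0.46   -0.3981  0.3301] yaw 0.0141 w 0.0931 gf 0.0 F [-0.2 -0.3 -0.1] J [ 0.55  0.43  0.09  1.85 -0.05  0.86 -0.88]
shares [ 0.1274 -0.1708  0.0005] turn 0.0021
```

Emit:
{"name": "move_arm", "arguments": {"increments": [1,0.06,-0.09,0,0,1,0.127,-0.171,0,0,1,0.127,-0.171,0,0,1,0.127,-0.171,0,0]}}

```text
time: 1.4
tcp_pos: [0.4893, -0.3585, 0.3301]
ee_rot: [0.0, 1.0, 0.005, -0.0]
force: [0.2, -0.3, 0.4]
gripper_width: 0.0928
grip_force: 0.0
```

```bash
python3 -c "
from h import *
im,d,m=grab('wrist','w1.npz')
cv2.imwrite('pics/w1.png',cv2.resize(im[:,:,::-1],(800,600),interpolation=cv2.INTER_CUBIC))
P,_=cloud('w1.npz'); z=P[...,2]
m=(abs(z-.193)<.006)&(abs(P[...,0]-.491)<.08)&(abs(P[...,1]+.355)<.06)
X=P[m]; print(len(X),X.mean(0),cv2.minAreaRect((X[:,:2]*1000).astype(np.float32)))
m=(abs(z-.11)<.004); print(m.sum(), P[180:204,256])if 0 else 0
plan([.4912,-.355,.255],.0)"
```

```text
2296 [ 0.49598884 -0.35602549  0.19572842] ((491.06622314453125, -356.1440124511719), (110.25953674316406, 23.862638473510742), 0.2082444429397583)
t 1.45 pos [ 0.4889 -0.3589  0.3301] yaw 0.0083 w 0.0928 gf 0.0 F [-0.3 -0.4  0.7] J [ 0.48  0.43  0.09  1.86 -0.05  0.86 -0.97]
shares [ 0.0096 -0.0158  0.3005] turn 0.0042
```

View pics/w1.png

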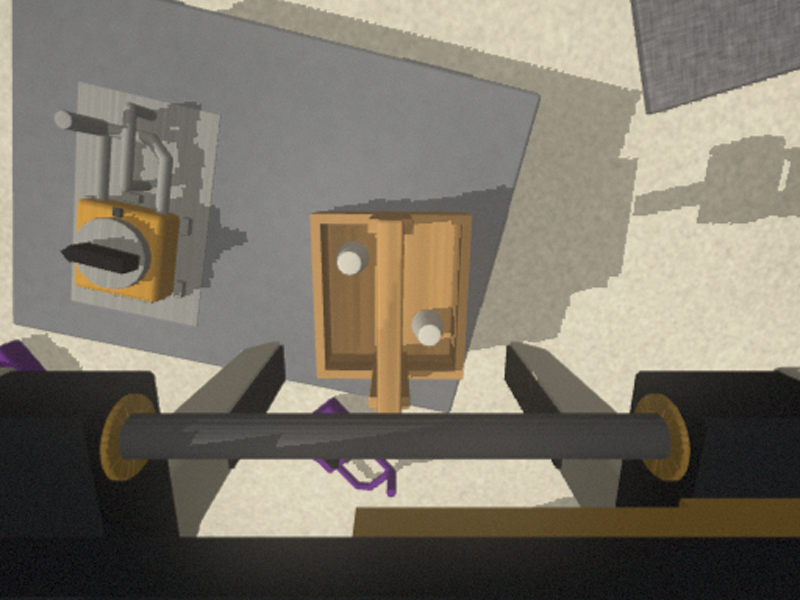

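The wrist view has the pointer on the left at (65,253), towards lock +y, and the raised mark at (118,212). The shackle stud is at (65,120). Both trial pieces stand in the caddy at (350,260) and (430,330), and the handle is centred between the fingers.

Emit:
{"name": "move_arm", "arguments": {"increments": [1,0.009,-0.014,0.08,0.004,1,0.009,-0.014,0.16,0.004,1,0.009,-0.014,0.24,0.004,1,0.009,-0.014,0.29,0.004,1,0.009,-0.014,0.3,0.004,1,0.009,-0.014,0.3,0.004,0,0.009,-0.014,0.3,0.004,0,0.009,-0.014,0.3,0.004,0,0.009,-0.014,0.3,0.004,0,0.009,-0.014,0.3,0.004,0,0.009,-0.014,0.3,0.004,0,0.009,-0.014,0.3,0.004]}}

```text
time: 2.65
tcp_pos: [0.4925, -0.3532, 0.2553]
ee_rot: [0.0, 1.0, 0.001, 0.0]
force: [0.0, -0.3, 0.3]
gripper_width: 0.0492
grip_force: 0.0
```

```bash
python3 -c "
from h import *
plan([.4912,-.355,.29],.0)"
```

```text
t 2.65 pos [ 0.4925 -0.3532  0.2553] yaw 0.0029 w 0.0492 gf 0.0 F [ 0.  -0.3  0.3] J [ 0.47  0.51  0.08  1.93 -0.06  0.7  -0.98]
shares [-0.0051  0.0071 -0.1388] turn 0.0015
```

Emit:
{"name": "move_arm", "arguments": {"increments": [0,0,0.009,0,0,0,0,0.009,0,0,0,0,0.009,0,0,0,0,0.009,0,0,0,0,0.009,0,0,0,0,0.009,0,0,0,0,0.009,0,0]}}

```text
time: 3.35
tcp_pos: [0.4924, -0.3556, 0.2551]
ee_rot: [0.0, 1.0, 0.001, -0.0]
force: [-0.1, -0.9, -0.8]
gripper_width: 0.0135
grip_force: 30.0
```

Emit:
{"name": "move_arm", "arguments": {"increments": [0,0,0,-0.01,0,0,0,0,-0.03,0,0,0,0,-0.07,0,0,0,0,-0.12,0,0,0,0,-0.17,0,0,0,0,-0.22,0,0,0,0,-0.27,0,0,0,0,-0.32,0,0,0,0,-0.35,0,0,0,0,-0.37,0,0,0,0,-0.38,0,0,0,0,-0.38,0]}}

```text
time: 4.55
tcp_pos: [0.4924, -0.3555, 0.3502]
ee_rot: [0.0, 1.0, 0.001, -0.0]
force: [1.3, 0.5, -3.8]
gripper_width: 0.0137
grip_force: 30.0
```

```bash
python3 -c "
from h import *
plan([.524,.228,.351],.0)"
```

```text
t 4.55 pos [ 0.4924 -0.3555  0.3502] yaw 0.0028 w 0.0137 gf 30.0 F [ 1.3  0.5 -3.8] J [ 0.47  0.41  0.09  1.83 -0.05  0.91 -0.99]
shares [ 0.1329 -2.3337 -0.0031] turn 0.0014
```

Emit:
{"name": "move_arm", "arguments": {"increments": [0,0,-0.01,0,0,0,0,-0.04,0,0,0,0,-0.09,0,0,0,0.01,-0.16,0,0,0,0.02,-0.24,0,0,0,0.02,-0.33,0,0,0,0.03,-0.42,0,0,0,0.03,-0.51,0,0,0,0.04,-0.6,0,0,0,0.04,-0.69,0,0,0,0.05,-0.78,0,0,0,0.05,-0.87,0,0]}}

```text
time: 5.75
tcp_pos: [0.5041, -0.1359, 0.3502]
ee_rot: [-0.0, 1.0, 0.002, -0.0]
force: [-0.2, 0.2, -3.4]
gripper_width: 0.0138
grip_force: 30.0
```

Emit:
{"name": "move_arm", "arguments": {"increments": [0,0,-0.09,0,0,0,0.01,-0.18,0,0,0,0.01,-0.27,0,0,0,0.02,-0.36,0,0,0,0.03,-0.45,0,0,0,0.03,-0.54,0,0,0,0.04,-0.63,0,0,0,0.04,-0.71,0,0,0,0.05,-0.78,0,0,0,0.05,-0.84,0,0,0,0.05,-0.89,0,0,0,0.05,-0.93,0,0]}}

```text
time: 6.95
tcp_pos: [0.5156, 0.0959, 0.3502]
ee_rot: [-0.0, 1.0, 0.002, -0.0]
force: [-0.8, 0.2, -3.3]
gripper_width: 0.0136
grip_force: 30.0
```

```bash
python3 -c "
from h import *
plan([.524,.228,.351],.0)"
```

```text
t 6.95 pos [0.5156 0.0959 0.3502] yaw 0.0039 w 0.0136 gf 30.0 F [-0.8  0.2 -3.3] J [-0.27  0.3  -0.03  2.    0.01  0.84 -1.87]
shares [ 0.0356 -0.5283 -0.0032] turn 0.002
```

Emit:
{"name": "move_arm", "arguments": {"increments": [0,0.01,-0.04,0,0,0,0.01,-0.09,0,0,0,0.02,-0.15,0,0,0,0.02,-0.22,0,0,0,0.02,-0.29,0,0,0,0.03,-0.36,0,0,0,0.03,-0.42,0,0,0,0.035,-0.47,0,0,0,0.035,-0.505,0,0,0,0.035,-0.525,0,0,0,0.035,-0.533,0,0,0,0.035,-0.533,0,0]}}

```text
time: 8.15
tcp_pos: [0.5245, 0.2276, 0.3502]
ee_rot: [0.0, 1.0, 0.001, -0.0]
force: [-0.1, -0.3, -3.1]
gripper_width: 0.0136
grip_force: 30.0
```

```bash
python3 -c "
from h import *
plan([.524,.229,.164],.0)
im,d,m=grab('top','t2.npz')
cv2.imwrite('pics/t2.png',cv2.resize(im[130:270,90:250,::-1],(640,560),interpolation=cv2.INTER_CUBIC))
S,_=cloud('top.npz')
# board circle fit from edges in first picture
g=cv2.cvtColor(np.load('top.npz')['im'],cv2.COLOR_RGB2HSV)
m=((g[...,1]>120)).astype(np.uint8); m[:, :130]=0; m[:,215:]=0; m[:165]=0; m[245:]=0
c=max(cv2.findContours(m,0,1)[0],key=cv2.contourArea); e=cv2.fitEllipse(c); print(e, world('top.npz',e[0][0],e[0][1],.018))
"
```

```text
t 8.15 pos [0.5245 0.2276 0.3502] yaw 0.0025 w 0.0136 gf 30.0 F [-0.1 -0.3 -3.1] J [-0.46  0.36 -0.06  1.9   0.03  0.88 -2.11]
shares [-0.002  -0.006   0.7447] turn 0.0013
((172.465576171875, 205.4974822998047), (70.14028930664062, 71.76374053955078), 66.44389343261719) [0.52229094 0.22878779 0.018     ]
```

Emit:
{"name": "move_arm", "arguments": {"increments": [0,0,-0.006,0.02,0,0,0,-0.006,0.06,0,0,0,-0.006,0.12,0,0,0,-0.006,0.19,0,0,0,-0.006,0.27,0,0,0,-0.006,0.36,0,0,0,-0.006,0.45,0,0,0,-0.006,0.54,0,0,0,-0.006,0.62,0,0,0,-0.006,0.68,0,0,0,-0.006,0.715,0,0,0,-0.006,0.73,0]}}

```text
time: 9.4
tcp_pos: [0.5242, 0.229, 0.1665]
ee_rot: [0.0, 1.0, 0.001, -0.001]
force: [-0.1, -0.6, -2.9]
gripper_width: 0.0138
grip_force: 30.0
```

Emit:
{"name": "move_arm", "arguments": {"increments": [0,0,0,0.007,0,0,0,0,0.013,0,0,0,0,0.016,0,0,0,0,0.016,0,0,0,0,0.016,0]}}

```text
time: 9.9
tcp_pos: [0.5246, 0.2294, 0.1641]
ee_rot: [-0.0, 1.0, 0.001, 0.0]
force: [0.1, 1.3, -3.2]
gripper_width: 0.0136
grip_force: 30.0
```

Emit:
{"name": "move_arm", "arguments": {"increments": [0,0,0,0.002,0,0,0,0,0.004,0,0,0,0,0.004,0,0,0,0,0.004,0]}}

```text
time: 10.3
tcp_pos: [0.5246, 0.2293, 0.1631]
ee_rot: [-0.0, 1.0, 0.001, 0.0]
force: [-1.0, -1.1, 3.3]
gripper_width: 0.0136
grip_force: 30.0
```

Contact is felt, since the force rose to +3.3 N. I'm opening the fingers now.

Emit:
{"name": "move_arm", "arguments": {"increments": [0.6,0,0,0,0,0.6,0,0,0,0,0.6,0,0,0,0,0.6,0,0,0,0,0.6,0,0,0,0,0.6,0,0,0,0]}}

```text
time: 10.9
tcp_pos: [0.5245, 0.2293, 0.1626]
ee_rot: [0.0, 1.0, 0.001, -0.0]
force: [0.8, 0.1, -1.1]
gripper_width: 0.0543
grip_force: 0.0
```

Emit:
{"name": "move_arm", "arguments": {"increments": [0.6,0,0,-0.04,0,0.6,0,0,-0.12,0,0.6,0,0,-0.24,0,0.6,0,0,-0.4,0,0.6,0,0,-0.58,0,0.6,0,0,-0.74,0,0.6,0,0,-0.8,0,0.6,0,0,-0.8,0]}}

```text
time: 11.7
tcp_pos: [0.5251, 0.2295, 0.3661]
ee_rot: [-0.001, 1.0, 0.001, 0.002]
force: [-0.6, -0.1, -0.5]
gripper_width: 0.0558
grip_force: 0.0
```

```bash
python3 -c "
from h import *
im,d,m=grab('scene','s2.npz')
cv2.imwrite('pics/s2.png',cv2.resize(im[100:300,230:430,::-1],(600,600),interpolation=cv2.INTER_CUBIC))
S,_=cloud('s2.npz'); z=S[...,2]
m=(z>.09)&(z<.12)&(abs(S[...,0]-.524)<.08)&(abs(S[...,1]-.229)<.08)
print(m.sum(),cv2.minAreaRect((S[m][:,:2]*1000).astype(np.float32)),S[m].mean(0))
plan([.52,-.175,.36],-.214-np.pi/2)"
```

```text
285 ((521.5884399414062, 224.63768005371094), (111.42697143554688, 24.04632568359375), 2.5837576389312744) [0.52526716 0.22521155 0.10191594]
t 11.75 pos [0.5245 0.2293 0.3641] yaw 0.0027 w 0.0556 gf 0.0 F [0.7 0.3 0. ] J [-0.47  0.35 -0.06  1.88  0.03  0.91 -2.11]
shares [-0.0226  1.617   0.0145] turn 0.8938
```

View pics/s2.png

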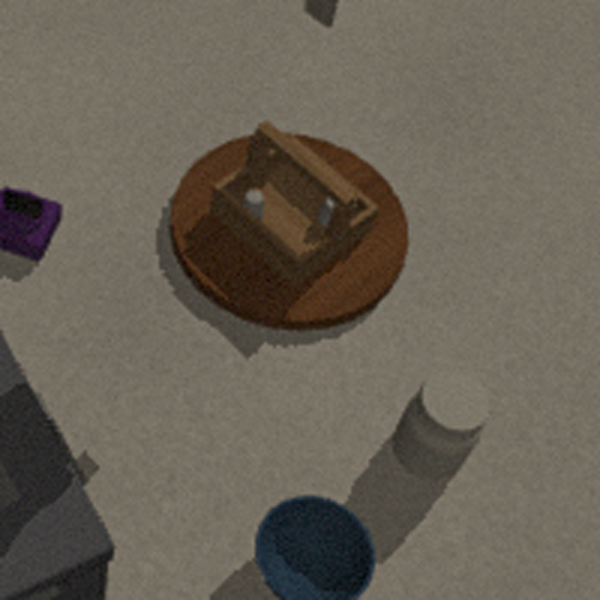

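The caddy stands centred on the board, with both trial pieces inside at (255,205) and (325,210). Next comes the lock.

Emit:
{"name": "move_arm", "arguments": {"increments": [0.55,0,0.06,0,0,0.55,0,0.18,0,0,0.55,-0.01,0.34,0,0,0.55,-0.01,0.5,0,0,0.55,-0.01,0.66,0,0,0.55,-0.02,0.82,0,0,0.55,-0.02,0.97,0,0]}}

```text
time: 12.45
tcp_pos: [0.5187, -0.0162, 0.3612]
ee_rot: [0.0, 1.0, 0.001, -0.002]
force: [0.5, 0.0, 0.6]
gripper_width: 0.0508
grip_force: 0.0
```

```bash
python3 -c "
from h import *
plan([.52,-.175,.34],1.357)"
```

```text
t 12.45 pos [ 0.5187 -0.0162  0.3612] yaw 0.0016 w 0.0508 gf 0.0 F [0.5 0.  0.6] J [-0.08  0.28  0.01  2.   -0.    0.86 -1.64]
shares [0.0045 0.6352 0.0852] turn -0.6777
```

Emit:
{"name": "move_arm", "arguments": {"increments": [0.55,0,0.12,0,-0.07,0.55,0,0.25,0.02,-0.14,0.55,0,0.38,0.04,-0.21,0.55,0,0.5,0.06,-0.28,0.55,0,0.58,0.08,-0.35,0.55,0,0.63,0.085,-0.42,0.55,0,0.64,0.085,-0.49,0.55,0,0.64,0.085,-0.56,0.55,0,0.64,0.085,-0.63,0.55,0,0.64,0.085,-0.678,0.55,0,0.64,0.085,-0.678,0.55,0,0.64,0.085,-0.678]}}

```text
time: 13.65
tcp_pos: [0.5198, -0.1739, 0.3404]
ee_rot: [-0.001, 0.779, 0.627, -0.001]
force: [0.3, -0.1, 0.2]
gripper_width: 0.0512
grip_force: 0.0
```

```bash
cat > meas.py <<'E'
from h import *
import sys
n=sys.argv[1]
im,d,m=grab('wrist',n+'.npz')
cv2.imwrite(f'pics/{n}.png',cv2.resize(im[:,:,::-1],(800,600),interpolation=cv2.INTER_CUBIC))
P,_=cloud(n+'.npz'); z=P[...,2]; h=im.max(-1)
near=np.hypot(P[...,0]-.52,P[...,1]+.175)<.045
def rect(m,t):
    X=P[m]; print(t,len(X),np.round(X.mean(0),4),cv2.minAreaRect((X[:,:2]*1000).astype(np.float32))) if len(X)>5 else print(t,len(X))
hsv=cv2.cvtColor(im,cv2.COLOR_RGB2HSV)
rect(near&(abs(z-.136)<.004)&(hsv[...,1]>120),"face")
rect(near&(z>.154)&(z<.17),"bar top")
rect(near&(abs(z-.144)<.003),"disc")
far=np.hypot(P[...,0]-.60,P[...,1]+.17)<.04
rect(far&(z>.148)&(z<.17),"stud")
E
python3 meas.py w2; python3 -c "
from h import *
plan([.52,-.175,.34],1.357)"
```

```text
face 1129 [ 0.5199 -0.1707  0.1361] ((519.4349975585938, -175.5497283935547), (55.18155288696289, 59.09879684448242), 77.26813507080078)
bar top 337 [ 0.5193 -0.1773  0.1613] ((519.27294921875, -177.1973876953125), (36.10216522216797, 9.947422981262207), 75.2435531616211)
disc 1077 [ 0.52   -0.174   0.1446] ((519.7738647460938, -175.36325073242188), (43.959861755371094, 44.829952239990234), 77.3995590209961)
stud 103 [ 0.5962 -0.1714  0.1567] ((596.64404296875, -172.02423095703125), (9.647055625915527, 9.076879501342773), 53.337913513183594)
t 13.7 pos [ 0.52   -0.1737  0.3407] yaw 1.3555 w 0.0511 gf 0.0 F [ 0.4  0.1 -0.7] J [ 0.41  0.35 -0.26  1.95  0.12  0.85 -0.12]
shares [-0.0051  0.0011  0.0026] turn -0.0008
```

View pics/w2.png

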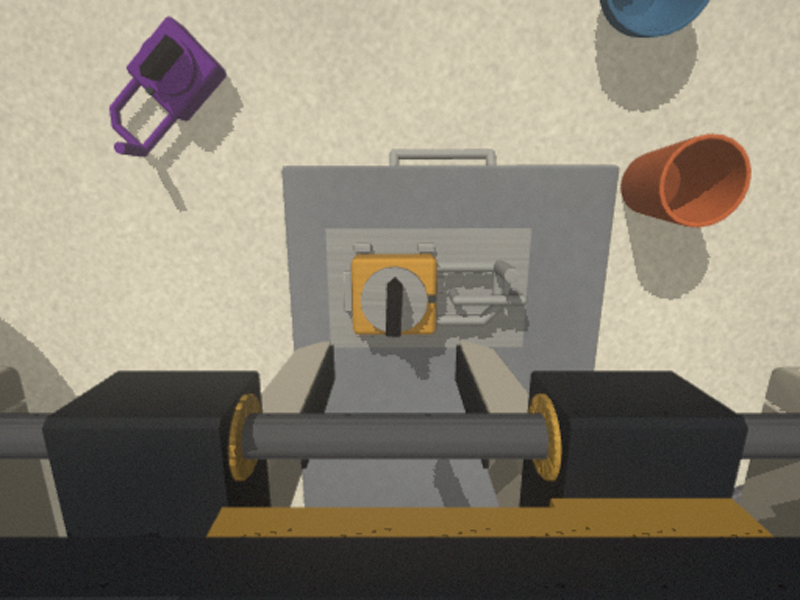

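The wrist view has the lock at (395,295) and the bar vertical in the image, with its pointer at (395,282) facing up along tool x. The raised mark is at (433,297), the stud at (505,268), and the cup and bowl are clear of the path.

Emit:
{"name": "move_arm", "arguments": {"increments": [0.55,-0.006,0,0.08,0,0.55,-0.006,0,0.18,0,0.55,-0.006,0,0.28,0,0.55,-0.006,0,0.36,0,0.55,-0.006,0,0.41,0,0.55,-0.006,0,0.435,0,0.55,-0.006,0,0.44,0,0.55,-0.006,0,0.44,0]}}

```text
time: 14.5
tcp_pos: [0.5206, -0.1747, 0.2319]
ee_rot: [0.0, 0.778, 0.628, 0.0]
force: [0.2, 0.3, 0.6]
gripper_width: 0.0511
grip_force: 0.0
```

```bash
python3 -c "
from h import *
plan([.5197,-.1753,.2303],1.352)"
```

```text
t 14.5 pos [ 0.5206 -0.1747  0.2319] yaw 1.3585 w 0.0511 gf 0.0 F [0.2 0.3 0.6] J [ 0.38  0.49 -0.22  2.06  0.18  0.61 -0.18]
shares [-0.003  -0.003   0.0063] turn 0.0032
```

Emit:
{"name": "move_arm", "arguments": {"increments": [0.55,-0.003,-0.003,0.006,0.003,0,-0.003,-0.003,0.006,0.003,0,-0.003,-0.003,0.006,0.003,0,-0.003,-0.003,0.006,0.003,0,-0.003,-0.003,0.006,0.003,0,-0.003,-0.003,0.006,0.003,0,-0.003,-0.003,0.006,0.003,0,-0.003,-0.003,0.006,0.003,0,-0.003,-0.003,0.006,0.003]}}

```text
time: 15.4
tcp_pos: [0.5191, -0.1752, 0.2298]
ee_rot: [-0.0, 0.78, 0.626, -0.0]
force: [-2.4, 0.5, 1.6]
gripper_width: 0.0097
grip_force: 30.0
```

```bash
python3 -c "
from h import *
plan([.5197,-.1753,.2303],-.222)"
```

```text
t 15.4 pos [ 0.5191 -0.1752  0.2298] yaw 1.3527 w 0.0097 gf 30.0 F [-2.4  0.5  1.6] J [ 0.38  0.5  -0.22  2.06  0.18  0.6  -0.19]
shares [ 0.0003  0.0025 -0.0018] turn 0.7874
```

Emit:
{"name": "move_arm", "arguments": {"increments": [0,0,0,0,0.03,0,0,0,0,0.09,0,0,0,0,0.15,0,0,0,0,0.21,0,0,0,0,0.27,0,0,0,0,0.33,0,0,0,0,0.39,0,0,0,0,0.45,0,0,0,0,0.51,0,0,0,0,0.57,0,0,0,0,0.63,0,0,0,0,0.68]}}

```text
time: 16.6
tcp_pos: [0.5198, -0.1761, 0.2299]
ee_rot: [0.001, 1.0, -0.006, 0.001]
force: [0.6, -4.7, -1.5]
gripper_width: 0.0099
grip_force: 30.0
```

```bash
python3 -c "
from h import *
plan([.5197,-.1753,.2303],-.222)
print(arm.get_state()['ft_torque'])"
```

```text
t 16.6 pos [ 0.5198 -0.1761  0.2299] yaw -0.0122 w 0.0099 gf 30.0 F [ 0.6 -4.7 -1.5] J [ 0.1   0.49  0.18  2.08 -0.15  0.58 -1.2 ]
shares [-0.0006 -0.003  -0.0015] turn 0.1049
[-0.8255164  -0.08823881  0.05119306]
```

Emit:
{"name": "move_arm", "arguments": {"increments": [0,0,-0.003,0,0.04,0,0,-0.003,0,0.08,0,0,-0.003,0,0.106,0,0,-0.003,0,0.106,0,0,-0.003,0,0.106,0,0,-0.003,0,0.106]}}

```text
time: 17.2
tcp_pos: [0.5198, -0.1749, 0.23]
ee_rot: [0.0, 0.994, -0.109, 0.0]
force: [1.1, -3.1, -2.9]
gripper_width: 0.01
grip_force: 30.0
```

```bash
python3 -c "
from h import *
plan([.5197,-.1753,.2303],-.222)
print(arm.get_state()['ft_torque'])"
```

```text
t 17.2 pos [ 0.5198 -0.1749  0.23  ] yaw -0.2181 w 0.01 gf 30.0 F [ 1.1 -3.1 -2.9] J [ 0.05  0.5   0.24  2.09 -0.21  0.58 -1.35]
shares [-0.0001  0.0018 -0.0013] turn 0.002
[-0.84969669 -0.44658088 -0.00938615]
```

Emit:
{"name": "move_arm", "arguments": {"increments": [0.4,0,0,0,0,0.4,0,0,0,0,0.4,0,0,0,0,0.4,0,0,0,0,0.4,0,0,-0.06,0,0.4,0,0,-0.18,0,0.4,0,0,-0.3,0,0.4,0,0,-0.36,0,0.4,0,0,-0.36,0,0.4,0,0,-0.36,0]}}

```text
time: 18.2
tcp_pos: [0.5192, -0.1742, 0.3197]
ee_rot: [-0.0, 0.994, -0.109, 0.0]
force: [-0.4, 0.7, -0.1]
gripper_width: 0.0371
grip_force: 0.0
```

```bash
python3 meas.py w3; python3 -c "
from h import *
plan([.5967,-.1721,.26],-.222)"
```

```text
face 1270 [ 0.5257 -0.176   0.1362] ((520.6868896484375, -175.0740203857422), (54.90593338012695, 58.9117431640625), 77.86701202392578)
bar top 401 [ 0.5189 -0.1748  0.1613] ((519.1204223632812, -174.9009246826172), (10.143744468688965, 36.1247673034668), 76.17529296875)
disc 1228 [ 0.5221 -0.1758  0.1446] ((520.5883178710938, -175.61631774902344), (44.56452941894531, 44.06732177734375), 74.40043640136719)
stud 109 [ 0.5973 -0.1717  0.1583] ((596.97119140625, -171.718017578125), (9.15845012664795, 9.301830291748047), 72.7635498046875)
t 18.25 pos [ 0.5191 -0.1742  0.3192] yaw -0.2189 w 0.037 gf 0.0 F [-0.5  0.4  0.6] J [ 0.    0.38  0.29  2.   -0.15  0.78 -1.4 ]
shares [ 0.3016 -0.0754  0.2363] turn 0.0016
```

View pics/w3.png

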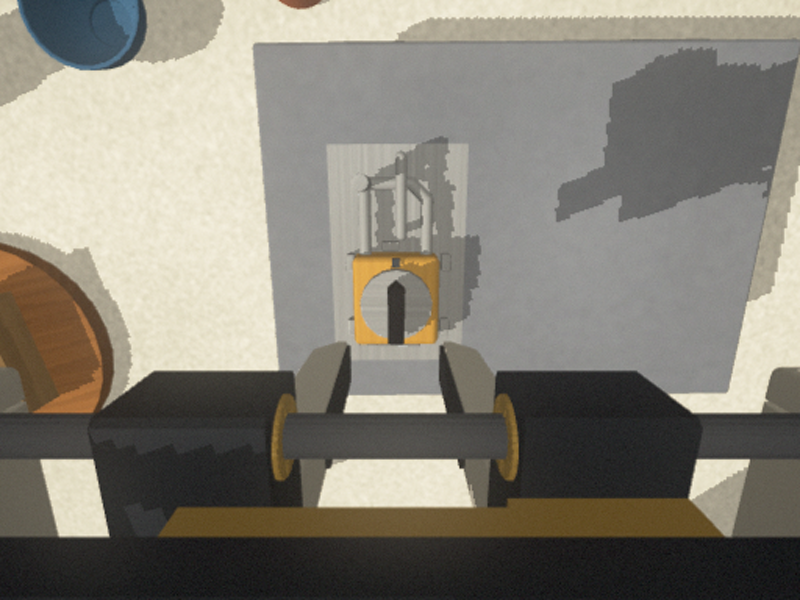

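The pointer now faces the raised mark at (396,262), so the dial is at 0. The stud is at (363,182), which puts it at world (0.597, -0.172).

Emit:
{"name": "move_arm", "arguments": {"increments": [0.35,0.1,-0.025,0,0,0.35,0.22,-0.055,0,0,0.35,0.3,-0.076,0.03,0,0.35,0.303,-0.077,0.12,0,0.35,0.303,-0.077,0.22,0,0.35,0.303,-0.077,0.29,0,0.35,0.303,-0.077,0.3,0,0.35,0.303,-0.077,0.3,0]}}

```text
time: 19.05
tcp_pos: [0.5971, -0.1721, 0.2438]
ee_rot: [-0.0, 0.994, -0.109, -0.001]
force: [-0.5, 0.9, -0.0]
gripper_width: 0.0324
grip_force: 0.0
```

```bash
python3 -c "
from h import *
plan([.5970,-.1718,.227],-.22)"
```

```text
t 19.05 pos [ 0.5971 -0.1721  0.2438] yaw -0.2193 w 0.0324 gf 0.0 F [-0.5  0.9 -0. ] J [ 0.02  0.56  0.25  1.91 -0.21  0.7  -1.39]
shares [-0.0007 -0.0012  0.0673] turn 0.0004
```

Emit:
{"name": "move_arm", "arguments": {"increments": [0.35,0,-0.001,0.04,0,0.35,0,-0.001,0.066,0,0.35,0,-0.001,0.066,0,0,0,-0.001,0.066,0,0,0,-0.001,0.066,0,0,0,-0.001,0.066,0,0,0,-0.001,0.066,0,0,0,-0.001,0.066,0,0,0,-0.001,0.066,0]}}

```text
time: 19.95
tcp_pos: [0.5978, -0.1719, 0.2287]
ee_rot: [0.0, 0.994, -0.109, 0.0]
force: [0.2, 1.0, 2.3]
gripper_width: 0.0088
grip_force: 30.0
```

Emit:
{"name": "move_arm", "arguments": {"increments": [0,-0.0013,-0.0215,0,-0.06,0,-0.0052,-0.0428,0,-0.12,0,-0.0115,-0.0634,0,-0.18,0,-0.02,-0.083,0,-0.24,0,-0.031,-0.102,0,-0.3]}}

```text
time: 20.45
tcp_pos: [0.5958, -0.145, 0.2287]
ee_rot: [0.0, 0.981, 0.192, 0.0]
force: [0.5, 0.6, 2.1]
gripper_width: 0.009
grip_force: 30.0
```

```bash
python3 -c "
from h import *
piv=np.array([.5538,-.1628])
a=.6-.22
plan([*(piv+.045*np.array([np.cos(a),np.sin(a)])),.227],a)"
```

```text
t 20.45 pos [ 0.5958 -0.145   0.2287] yaw 0.3858 w 0.009 gf 30.0 F [0.5 0.6 2.1] J [ 0.1   0.55  0.07  1.93 -0.06  0.65 -0.98]
shares [-0.0025  0.0037  0.0068] turn 0.0029
```

Emit:
{"name": "move_arm", "arguments": {"increments": [0,-0.0013,-0.0215,0,-0.06,0,-0.0052,-0.0428,0,-0.12,0,-0.0115,-0.0634,0,-0.18,0,-0.02,-0.083,0,-0.24,0,-0.031,-0.102,0,-0.3,0,-0.045,-0.119,0,-0.36,0,-0.06,-0.134,0,-0.42,0,-0.06,-0.134,0,-0.42]}}

```text
time: 21.25
tcp_pos: [0.569, -0.1189, 0.2287]
ee_rot: [-0.0, 0.819, 0.574, 0.0]
force: [0.8, 2.7, 1.0]
gripper_width: 0.0089
grip_force: 30.0
```

Emit:
{"name": "move_arm", "arguments": {"increments": [0,-0.0013,-0.0215,0,-0.06,0,-0.0052,-0.0428,0,-0.12,0,-0.0081,-0.0532,0,-0.15,0,-0.0081,-0.0532,0,-0.15,0,-0.0081,-0.0532,0,-0.15]}}

```text
time: 21.75
tcp_pos: [0.5562, -0.1166, 0.2286]
ee_rot: [-0.0, 0.726, 0.688, 0.0]
force: [-1.0, 5.3, 5.6]
gripper_width: 0.0087
grip_force: 30.0
```

```bash
python3 -c "
from h import *
piv=np.array([.5538,-.1628])
a=1.74-.22
plan([*(piv+.045*np.array([np.cos(a),np.sin(a)])),.227],a)
p=arm.get_state()['tcp_pos'][:2]-piv; print(np.arctan2(p[1],p[0])+.22, np.hypot(*p))"
```

```text
t 21.75 pos [ 0.5562 -0.1166  0.2286] yaw 1.5177 w 0.0087 gf 30.0 F [-1.   5.3  5.6] J [ 0.29  0.52 -0.26  2.02  0.22  0.63 -0.17]
shares [-0.005  -0.      0.0064] turn -0.0012
1.739711715702449 0.04625578935092351
```

Emit:
{"name": "move_arm", "arguments": {"increments": [0.35,0,0,0,0,0.35,0,0,0,0,0.35,0,0,0,0,0.35,0,0,0,0,0.35,0,0,-0.06,0,0.6,0,0,-0.18,0,1,0,0,-0.3,0,1,0,0,-0.36,0,1,0,0,-0.36,0]}}

```text
time: 22.65
tcp_pos: [0.5568, -0.1175, 0.3205]
ee_rot: [0.002, 0.725, 0.689, 0.001]
force: [-0.0, 0.9, 0.3]
gripper_width: 0.0599
grip_force: 0.0
```

```bash
python3 -c "
from h import *
plan([.518,-.175,.32],-.22)"
```

```text
t 22.65 pos [ 0.5568 -0.1175  0.3205] yaw 1.5201 w 0.0599 gf 0.0 F [-0.   0.9  0.3] J [ 0.32  0.4  -0.3   1.93  0.16  0.82 -0.11]
shares [-0.2377 -0.1434  0.0017] turn 0.87
```

Emit:
{"name": "move_arm", "arguments": {"increments": [1,-0.06,-0.04,0,0.07,1,-0.12,-0.08,0,0.14,1,-0.18,-0.11,0,0.21,1,-0.22,-0.14,0,0.28,1,-0.238,-0.143,0,0.35,1,-0.238,-0.143,0,0.42,1,-0.238,-0.143,0,0.49,1,-0.238,-0.143,0,0.56,1,-0.238,-0.143,0,0.63,1,-0.238,-0.143,0,0.7,1,-0.238,-0.143,0,0.77,1,-0.238,-0.143,0,0.84]}}

```text
time: 23.85
tcp_pos: [0.5169, -0.1749, 0.3172]
ee_rot: [0.0, 0.997, -0.083, -0.001]
force: [-0.3, -0.3, 0.9]
gripper_width: 0.0932
grip_force: 0.0
```

Emit:
{"name": "move_arm", "arguments": {"increments": [1,0,0,0,0.03,1,0,0,0,0.03,1,0,0,0,0.03]}}

```text
time: 24.15
tcp_pos: [0.5171, -0.1747, 0.3176]
ee_rot: [0.0, 0.994, -0.108, -0.001]
force: [0.8, -1.0, -0.2]
gripper_width: 0.0934
grip_force: 0.0
```

```bash
python3 meas.py w4; python3 -c "
from h import *
plan([.5185,-.175,.20],-.22)"
```

```text
face 1305 [ 0.5253 -0.1768  0.1362] ((520.2431640625, -175.96372985839844), (54.721492767333984, 59.347633361816406), 76.68744659423828)
bar top 396 [ 0.5187 -0.1756  0.1614] ((518.5736083984375, -175.74082946777344), (9.263750076293945, 36.48821258544922), 77.50127410888672)
disc 1272 [ 0.5218 -0.1762  0.1446] ((520.4808349609375, -176.1262969970703), (45.117706298828125, 44.159061431884766), 74.98171997070312)
stud 0
t 24.2 pos [ 0.5172 -0.1748  0.3178] yaw -0.2173 w 0.093 gf 0.0 F [ 0.4 -0.2 -0. ] J [ 0.1   0.37  0.16  2.   -0.08  0.78 -1.48]
shares [ 5.800e-03 -4.000e-04  4.713e-01] turn 0.0013
```

View pics/w4.png

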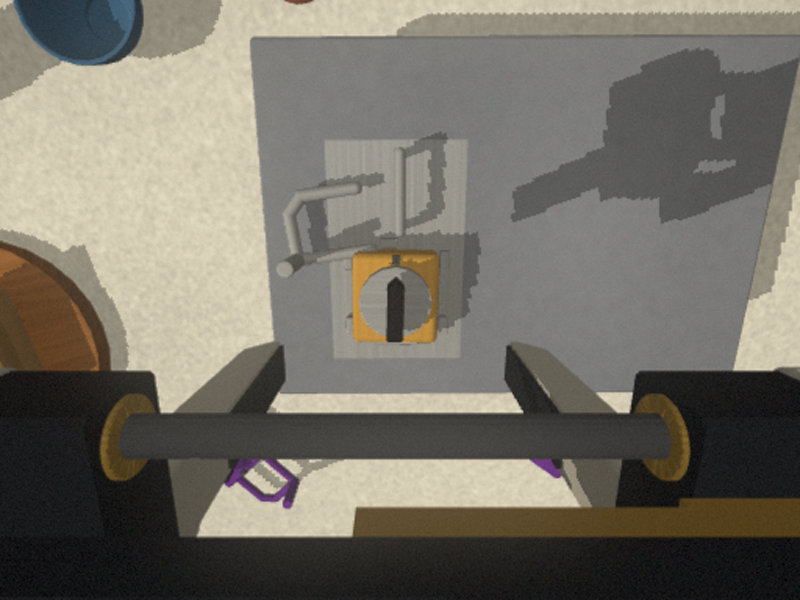

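The shackle is wide open: the stud is at (290,268), the free leg's end at (357,188), and both are clear of the staple at (401,195). The lock is centred at (396,298), with its grip sides free.

Emit:
{"name": "move_arm", "arguments": {"increments": [0.88,0.008,0.002,0.06,0,0.88,0.008,0.002,0.14,0,0.88,0.008,0.002,0.22,0,0.88,0.008,0.002,0.3,0,0.88,0.008,0.002,0.37,0,0.88,0.008,0.002,0.42,0,0.88,0.008,0.002,0.445,0,0.88,0.008,0.002,0.46,0,0.88,0.008,0.002,0.46,0,0.88,0.008,0.002,0.46,0]}}

```text
time: 25.2
tcp_pos: [0.5195, -0.1758, 0.204]
ee_rot: [0.0, 0.994, -0.109, 0.0]
force: [0.4, -0.6, -0.1]
gripper_width: 0.0816
grip_force: 0.0
```

```bash
python3 -c "
from h import *
plan([.519,-.1757,.1998],-.222)"
```

```text
t 25.2 pos [ 0.5195 -0.1758  0.204 ] yaw -0.2191 w 0.0816 gf 0.0 F [ 0.4 -0.6 -0.1] J [ 0.14  0.53  0.12  2.1  -0.12  0.52 -1.44]
shares [-0.0019 -0.0002  0.0167] turn 0.0015
```

Emit:
{"name": "move_arm", "arguments": {"increments": [0.88,0,0,0.008,0.001,0.88,0,0,0.014,0.001,0,0,0,0.014,0.001,0,0,0,0.014,0.001,0,0,0,0.014,0.001,0,0,0,0.014,0.001,0,0,0,0.014,0.001,0,0,0,0.014,0.001,0,0,0,0.014,0.001]}}

```text
time: 26.1
tcp_pos: [0.5192, -0.1757, 0.2]
ee_rot: [0.0, 0.994, -0.11, 0.0]
force: [0.7, -1.2, 0.2]
gripper_width: 0.0559
grip_force: 30.0
```

Emit:
{"name": "move_arm", "arguments": {"increments": [0,0,0,-0.01,0,0,0,0,-0.03,0,0,0,0,-0.06,0,0,0,0,-0.1,0,0,0,0,-0.14,0,0,0,0,-0.19,0,0,0,0,-0.24,0,0,0,0,-0.29,0,0,0,0,-0.34,0,0,0,0,-0.39,0,0,0,0,-0.44,0,0,0,0,-0.48,0]}}

```text
time: 27.3
tcp_pos: [0.5193, -0.1758, 0.3212]
ee_rot: [0.0, 0.994, -0.11, 0.0]
force: [0.8, 0.5, -4.4]
gripper_width: 0.0558
grip_force: 30.0
```

Emit:
{"name": "move_arm", "arguments": {"increments": [0,0,0,-0.04,0,0,0,0,-0.07,0,0,0,0,-0.09,0,0,0,0,-0.1,0,0,0,0,-0.1,0,0,0,0,-0.1,0,0,0,0,-0.1,0]}}

```text
time: 28.0
tcp_pos: [0.5191, -0.1757, 0.3445]
ee_rot: [-0.0, 0.994, -0.11, -0.0]
force: [-0.4, -1.2, -5.5]
gripper_width: 0.0554
grip_force: 30.0
```

```bash
python3 -c "
from h import *
im,d,m=grab('scene','s3.npz')
cv2.imwrite('pics/s3.png',cv2.resize(im[:,:,::-1],(800,600),interpolation=cv2.INTER_CUBIC))
s=arm.get_state(); print(s['tcp_pos'],s['gripper_width'],s['grip_force'],s['force'],np.abs(s['qd']).max())"
```

```text
[ 0.51909557 -0.17570264  0.34455455] 0.05576743076173074 29.95528757572174 [-0.2358336   0.28744649 -5.85131323] 0.001503752312867685
```

View pics/s3.png

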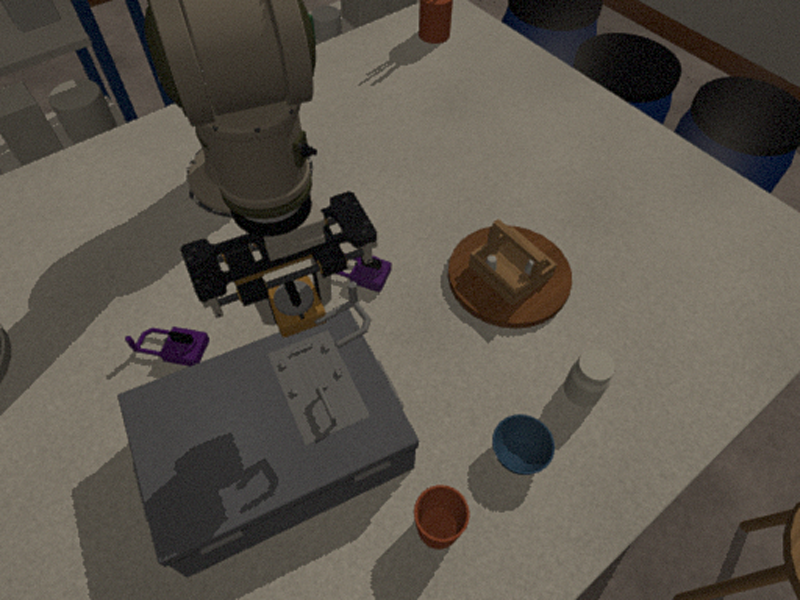

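The lock hangs in the gripper at (297,300), about 145 mm above the lid with its shackle open. The caddy is still on the board, and the bowl, jar and cup have not moved. I'll check that the lock is level before handing in.

```bash
python3 -c "
from h import *
im,d,m=grab('wrist','w5.npz'); P,_=cloud('w5.npz')
hsv=cv2.cvtColor(im,cv2.COLOR_RGB2HSV)
m=(np.hypot(P[...,0]-.52,P[...,1]+.175)<.05)&(abs(P[...,2]-.2805)<.006)
X=P[m]; c,*_=np.linalg.lstsq(np.c_[X[:,:2]-X[:,:2].mean(0),np.ones(len(X))],X[:,2],rcond=None); print(len(X),X.mean(0),'slopes deg',np.degrees(c[:2]))
m=(np.hypot(P[...,0]-.52,P[...,1]+.175)<.045)&(hsv[...,1]>120)&(P[...,2]>.25)
X=P[m]; print(len(X),[np.round(np.median(X[(X[:,0]>a)&(X[:,0]<a+.01),2]),4) for a in np.arange(.48,.56,.01)])
"
```

```text
3642 [ 0.53652791 -0.17986316  0.2807251 ] slopes deg [-1.61390616  0.35315019]
9335 [np.float64(nan), np.float64(nan), np.float64(0.2806), np.float64(0.2805), np.float64(0.2808), np.float64(0.3731), np.float64(0.3721), np.float64(0.3585), np.float64(0.3596)]
  return _methods._mean(a, axis=axis, dtype=dtype,
  ret = ret.dtype.type(ret / rcount)
```

```bash
python3 -c "
from bench import order
print(order.job_done())"
```

```text
the job is handed in; nothing more can be done
None
```

The job is handed in, but no verdict came back: the caddy stands in the middle of the board with both trial pieces in it, the dial is at the mark, the shackle is wide open, and the lock is held level and at rest about 145 mm above the lid at about 28 s of the 72 s allowed.

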